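Charge a grinding jar and lock its bayonet lid

TASK

Load the grinding jar: lower the white ball gently onto the jar's floor (do not drop it in), then put the bayonet lid on, turn it clockwise until its lugs fall into the notches, and keep turning clockwise until it clicks down into its locked seat with its plate level with the jar's rim. Leave it locked and do not disturb the tape roll, the red rubber bulb or the marker pen.

Things in the scene. Friction and masses are not known exactly. Their poses are not given: they have to be found in the camera images.
- jar_mouth (a point): Centre of the round mouth of the aluminium grinding jar, at rim height (90 mm above the bench), z up. Jar 108 mm outside, bore 80 mm across, 58 mm deep. It stands upright on a grey 136 mm square plate fixed to the bench; this frame's yaw is the plate's. How the jar and so its notches are turned on the plate varies and is NOT given by any pose. The jar itself yields only to more than 6 N m.
- jar_groove (a point): Point on the jar's axis 12 mm below the rim (axes as jar_mouth). The rim is a brass lip 5.5 mm thick over a groove that takes the lid's lugs. The lip has three open notches 120 degrees apart, each 24 degrees wide (about 15 mm at the bore), seen from above as gaps. Below a notch the groove's floor is at this height; a lug that fell in can go on clockwise (seen from above) only.
- jar_seat (a point): Point on the jar's axis 18 mm below the rim, the height of the locked seat (axes as jar_mouth). Clockwise from a notch the groove's floor steps down from 12 to 15 mm below the rim and then, after about 55 to 60 degrees of turn from where the lug fell in, drops 3 mm into the seat; a hard stop follows at about 75 to 80 degrees. The 3 mm step keeps the lid from turning back.
- jar_floor (a point): Centre of the jar's inner floor, 32 mm above the bench (58 mm below jar_mouth), z up. Flat, 80 mm across.
- lid_grip (a point): Centre of the black bar handle on the lid; bar 56 mm long along this x, 18 mm thick along y (grip across y), 40 mm high, z up. Lid 300 g: grey plug 77 mm across, 22 mm thick; this point is 42 mm above its underside, on which it rests on the bench, and 20 mm above its top face. Height above jar_mouth: 36 mm with lugs lying on the lip, 24 mm just fallen through the notches, 18 mm locked.
- lid_lugs (a point): Point on the lid's axis at the underside of its three steel lugs, 36 mm below lid_grip, same axes. Lugs 11 mm wide, 5 mm thick, reach 46 mm from the axis at 0, 120 and 240 degrees from +x (red line on top marks +x). Below them 6 mm of plug, bevelled, centres the lid in the bore with 1.5 mm play while the lugs lie on the lip. Turned there without being held up, the lid falls in by its own weight.
- ball_center (a point): Centre of the white ceramic grinding ball, 30 mm across, 85 g. It starts on the cork rest; on the jar's floor its centre is 43 mm below jar_mouth.
- cork_ring: Fixed cork rest that carries the ball: a disc 56 mm across, 4 mm thick, with a raised ring 23 mm outside, 16 mm inside, its top 14 mm above the bench; origin at the centre of its underside. The ball's centre stands 27 mm above the bench on it.
- tape: Bystander: roll of tan tape lying flat, 96 mm across, 48 mm high; origin at the centre of its underside.
- bulb: Bystander: red rubber pipette bulb, 37x68x37 mm, lying down; origin at the centre of its underside.
- marker_pen: Bystander: white and blue marker pen lying on the bench, 130 mm long along its y, 11 mm thick; origin at the centre of its underside.

How it is judged:
On the way:
1. the ball lies on the jar's floor while the lid is still off the jar (horizontal distance between ball_center and jar_mouth below 0.032 m and z of ball_center in the frame of jar_mouth below -0.035 m and horizontal distance between lid_grip and jar_mouth above 0.08 m and linear speed of ball below 0.15 m/s and contact force between ball and the fingers below 0.1 N), for 0.2 s.
At the end, for the whole second after the job is handed in: The ball lies in the jar (centre within 32 mm of the jar's axis and at least 35 mm below the rim); the lid is locked: its grip point 14 to 19.8 mm above the rim, within 5 mm of the jar's axis, tilted less than 0.06 rad; lid and ball at rest (horizontal distance between ball_center and jar_mouth below 0.032 m and z of ball_center in the frame of jar_mouth below -0.035 m and z of lid_grip in the frame of jar_mouth between 0.014 and 0.0198 m and horizontal distance between lid_grip and jar_mouth below 0.005 m and angle between lid_grip's own z axis and vertical below 0.06 rad and linear speed of lid below 0.02 m/s and linear speed of ball below 0.1 m/s); the robot touches nothing.
It fails at once if the ball is dropped into the jar (inside the mouth it moves faster than 0.6 m/s, as after a fall of 20 mm) (horizontal distance between ball_center and jar_mouth below 0.04 m and z of ball_center in the frame of jar_mouth below 0 m and linear speed of ball above 0.6 m/s).
It fails at once if the tape roll is moved more than 30 mm or tipped (distance of tape from where it was at the start of the episode above 0.03 m or angle between tape's own z axis and vertical above 0.5 rad).
It fails at once if the rubber bulb is moved more than 30 mm (distance of bulb from where it was at the start of the episode above 0.03 m).
It fails at once if the marker pen is moved more than 30 mm (distance of marker_pen from where it was at the start of the episode above 0.03 m).
It also fails if it takes over 72 s, if anything falls off the work surface, if the arm or the gripper's body presses on something with over 40 N, if the wrist force passes 120 N, or if a joint passes its speed limit or range.

ROBOT

A 6-joint arm with a two-finger parallel gripper is mounted at the origin on a cart in front of the work surface, level with it; the furniture and walls round the work are solid. World frame = base frame: x ahead of the robot, y to its left, z up, the work surface at z = 0. Lengths are in m, angles in rad, forces in N, time in s.
With the tool pointing down it reaches from about 0.25 to 0.775 m from the base axis. Payload 4 kg.
Tool frame: the origin (TCP) lies at the very end of the fingers, on their centre line; the grasp point (between the pads) lies 19 mm behind it; y points along the fingers, x is the direction in which the jaws open and shut, and the axes are right-handed (so a half turn about y gives the same grasp; the last joint's range is limited). The gripper opens to 94 mm and grips with 3 to 60 N. Pads are 16 mm wide; open, the fingers measure 119 mm over their backs; the gripper's body (75 mm by 177 mm) begins 78 mm behind the grasp point.
Start: joints at [1.104, 0.087, 1.371, -0, 1.684, -0.103], TCP at [0.196, 0.514, 0.206] pointing down, gripper open.
Joint ranges: [-3.1, 3.1], [-0.76, 2.03], [0.27, 2.55], [-1.08, 4.22], [0.17, 2.65], [-2.57, 2.57]. Speed limits (rad/s): [2.79, 2.79, 3.14, 3.14, 3.14, 3.14].

INTERFACE

Orientations are given as [roll, pitch, yaw] about the fixed x, y, z axes, in that order (R = Rz(yaw) Ry(pitch) Rx(roll)).
In Python, from bench import robot gives the robot as it stands.
- The arm moves only by the shell command python3 -m handwheel 'ROWS' [OPENING]. ROWS is JSON, a list of rows, each an object with "delta_pos": the shift along the tool's x, y, z in mm, a list of three; "yaw": the turn about the tool's y in rad. A call has 1 to 12 rows; each row is the pose to reach, as a shift and turn from the pose commanded when the call began, along the tool's axes at that moment; what a row does not reach only later rows make up. A row lasts 1/10 s, in which the tool goes at most 50 mm and 8.59 degrees, less where a joint would pass 70% of its speed; a pose out of reach is approached as far as the arm can. A call with a gripper value outside its range is refused whole. OPENING is the closure in counts, from 0 (fully open) to 255 (shut), set as the call begins (- or left out, the last holds). The fingers move at their own pace and stop on an object; the grip force is fixed at half the most. Time passes only in rows, so rows that repeat a pose let the fingers close. It gives the time, the measured TCP pose, the force and the opening at its end, in the units of the state.
- robot.get_obs(): the state, without advancing time (a new reading comes with each control period).
- robot.snapshot(name): name is "scene" or "top"; returns a dict with "image" (384x512x3 uint8, red, green, blue), "fx", "fy", "cx", "cy" (pixels), "k1" (the pictures are not rectified: a ray, as slopes to the right and down, at radius r is drawn at 1 + k1 r^2 times it, then the intrinsics apply), "rvec" (rotation vector, rad) and "tvec" (3), from world to camera coordinates, as OpenCV has them. Camera axes: x right, y down, z forward; pixel columns grow to the right and rows downward; lengths in m; the calibration is good to about 2 mm. A picture is of the moment at which its call begins. There is no depth.
- robot.close_job(): hands the job in, once; it reports no verdict.
The state is a dict: "time": time; "joint_positions": joint angles; "qvel": joint speeds; "joint_torque": joint torques, N m; "tool_pos": TCP position; "ee_rot": TCP orientation; "wrist_force": force on the tool from outside, world axes, zero at the start; "wrist_torque": the same for the moment, N m; "width": finger opening in m.
Only numpy, scipy, OpenCV 4.12 (cv2) and the standard library are available. Lean on these libraries where they do the work, as an engineer would, in place of code of your own. Each camera call takes 0.05 s, during which the arm holds its last target.

## Working session

There is one attempt and no reset: what is moved stays moved. The work goes in short steps, Python scripts to look and compute and a shell command to move; the robot and the scene stay as the last step left them, time stands still between calls to the robot, and variables do not carry over. Pictures are saved under pics/ and viewed, and the job is handed in when it is done.

```bash
mkdir -p pics; ls; python3 - <<'E'
from bench import robot
import cv2,numpy as np
print(robot.get_obs())
for n in("scene","top"):
    s=robot.snapshot(n); cv2.imwrite(f"pics/{n}0.png",s["image"][:,:,::-1]); print({k:v for k,v in s.items() if k!="image"})
    np.savez(f"{n}0.npz",**s)
E
```

```text
pics
{'time': 0.0, 'joint_positions': array([ 1.10389747e+00,  8.79319038e-02,  1.37218769e+00,  4.16280713e-06,
        1.68356950e+00, -1.03112209e-01]), 'qvel': array([-0.00087174, -0.00124661,  0.00254842,  0.00047615,  0.00051503,
       -0.00022989]), 'joint_torque': array([-3.34194256e-04, -3.40182066e+01, -3.02425218e+01,  7.16055511e-02,
        3.30500398e-02, -1.83835314e-04]), 'tool_pos': array([0.19547381, 0.51353816, 0.20435054]), 'ee_rot': array([-1.57057643,  0.00208488,  1.20701037]), 'wrist_force': array([-0.24547776, -0.12854548, -0.02989524]), 'wrist_torque': array([-0.01559402,  0.00155243, -0.0047943 ]), 'width': 0.09407513006203637}
{'fx': 381.12882300020885, 'fy': 381.12882300020885, 'cx': 253.16513197296507, 'cy': 189.10923400634556, 'k1': -0.10215553678986458, 'rvec': array([ 0.69095344, -2.69295507,  1.00832581]), 'tvec': array([0.50197311, 0.26281772, 0.81735144])}
{'fx': 461.1398036997782, 'fy': 461.1398036997782, 'cx': 247.24932436427528, 'cy': 189.36952731432146, 'k1': -0.0952508185354326, 'rvec': array([ 2.22137137, -2.15610902,  0.08313052]), 'tvec': array([-0.01581809,  0.55589645,  1.11433379])}
```

View pics/scene0.png

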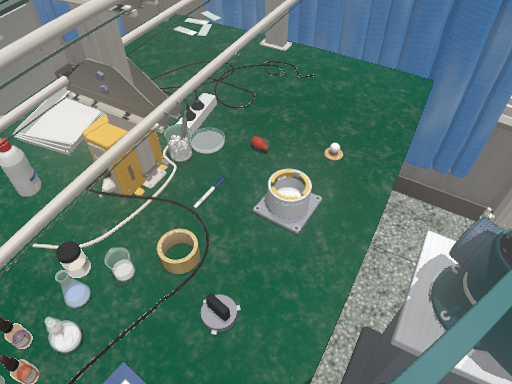

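View pics/top0.png

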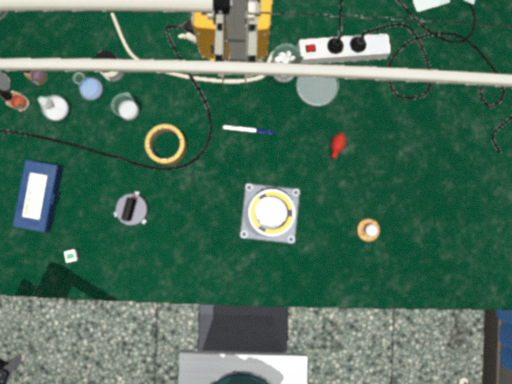

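```bash
cat > h.py <<'E'
import numpy as np,cv2
def load(n): return dict(np.load(n+".npz"))
def snap(name,out):
    from bench import robot
    s=robot.snapshot(name); np.savez(out+".npz",**s); return s
def slopes(s,uv):
    uv=np.atleast_2d(np.array(uv,float)); d=(uv-[s["cx"],s["cy"]])/[s["fx"],s["fy"]]
    p=d.copy()
    for _ in range(30): p=d/(1+s["k1"]*(p**2).sum(1,keepdims=True))
    return p
def rays(s,uv):
    R,_=cv2.Rodrigues(np.array(s["rvec"])); p=slopes(s,uv)
    return -R.T@s["tvec"], np.c_[p,np.ones(len(p))]@R
def plane(s,uv,z):
    c,d=rays(s,uv); return c+d*((z-c[2])/d[:,2:3])
def proj(s,X):
    R,_=cv2.Rodrigues(np.array(s["rvec"])); q=np.atleast_2d(X)@R.T+s["tvec"]; p=q[:,:2]/q[:,2:]
    return p*(1+s["k1"]*(p**2).sum(1,keepdims=True))*[s["fx"],s["fy"]]+[s["cx"],s["cy"]]
def tri(sa,ua,sb,ub):
    ca,da=rays(sa,ua);cb,db=rays(sb,ub);da=da[0];db=db[0]
    A=np.c_[da,-db];t=np.linalg.lstsq(A,cb-ca,rcond=None)[0]
    a=ca+t[0]*da;b=cb+t[1]*db;return (a+b)/2,np.linalg.norm(a-b)
def crop(s,c,r,k,fn):
    u,v=c;im=s["image"][max(v-r,0):v+r,max(u-r,0):u+r,::-1]
    cv2.imwrite(fn,cv2.resize(im,None,fx=k,fy=k,interpolation=cv2.INTER_CUBIC))
E
python3 - <<'E'
from h import *
t=load("top0");s=load("scene0")
a=[];
for S,c in((t,(270,212)),(t,(131,208)),(t,(368,231)),(s,(289,190)),(s,(220,312)),(s,(334,150))):
    u,v=c;a.append(cv2.resize(S["image"][v-33:v+33,u-33:u+33,::-1],(264,264),interpolation=cv2.INTER_CUBIC))
cv2.imwrite("pics/z0.png",np.vstack([np.hstack(a[:3]),np.hstack(a[3:])]))
print(plane(t,[[270,212]],.09),plane(t,[[131,208]],.03),plane(t,[[368,231]],.027),plane(t,[[165,144],[338,145],[247,129],[40,195]],.0))
print(tri(t,[290,71],s,[160,110]))
for S in(t,s): print(proj(S,[[0.196,.514,.206],[0,0,0]]), -cv2.Rodrigues(S["rvec"])[0].T@S["tvec"])
E
```

```text
[[ 0.50063037 -0.05269291  0.09      ]] [[0.50131585 0.2829316  0.03      ]] [[ 0.46230784 -0.29786944  0.027     ]] [[ 0.66600517  0.21162223  0.        ]
 [ 0.67699781 -0.22578558  0.        ]
 [ 0.71036504  0.00580999  0.        ]
 [ 0.52730497  0.52665051  0.        ]]
(array([ 0.83428688, -0.05939223,  0.1913799 ]), np.float64(0.07947734698486358))
[[ -3.32952003 348.04703055]
 [240.85868701 413.95625037]] [0.4771419  0.00670762 1.15034842]
[[317.26897111 507.94387776]
 [475.74280029 305.64406962]] [0.26817054 0.53759428 0.79258468]
```

View pics/z0.png

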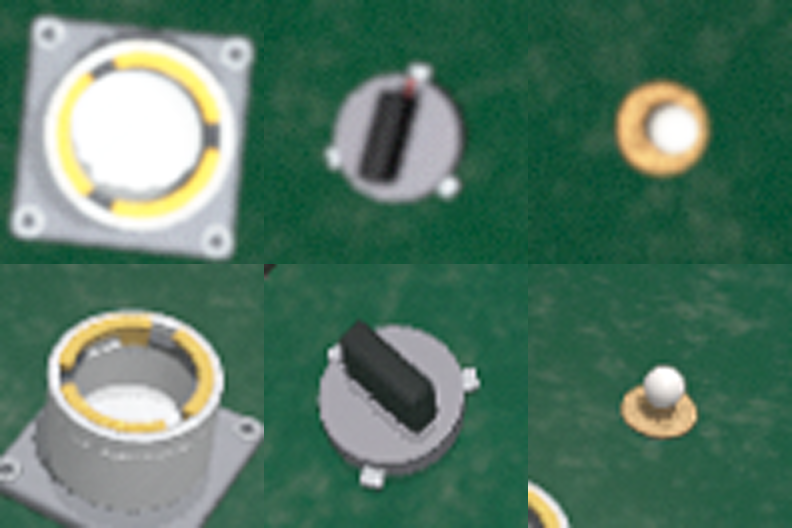

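```bash
cat > m.py <<'E'
from h import *
import sys
t=load("top0");s=load("scene0")
def hsv(S): return cv2.cvtColor(S["image"],cv2.COLOR_RGB2HSV)
def circ(P):
    A=np.c_[2*P[:,:2],np.ones(len(P))];b=(P[:,:2]**2).sum(1);x=np.linalg.lstsq(A,b,rcond=None)[0]
    return x[:2],np.sqrt(x[2]+x[0]**2+x[1]**2)
def win(S,m,c,r):
    w=np.zeros_like(m);w[c[1]-r:c[1]+r,c[0]-r:c[0]+r]=m[c[1]-r:c[1]+r,c[0]-r:c[0]+r];return w
def big(m,ext=True):
    cs,_=cv2.findContours(m,cv2.RETR_EXTERNAL,cv2.CHAIN_APPROX_NONE);return max(cs,key=cv2.contourArea)[:,0]
# jar: yellow
for nm,S,c in(("top",t,(270,212)),("scene",s,(289,190))):
    h=hsv(S);y=win(S,((h[...,0]>15)&(h[...,0]<35)&(h[...,1]>90)).astype(np.uint8),c,33)
    v,u=np.nonzero(y);hull=cv2.convexHull(np.c_[u,v])[:,0]
    P=plane(S,hull,.09);print(nm,"yellow outer",circ(P))
    C,r=circ(P)
    # angular profile of yellow on the lip, sample at radius .043
    a=np.arange(0,360,3)
    pr=np.c_[C[0]+.0425*np.cos(np.radians(a)),C[1]+.0425*np.sin(np.radians(a)),np.full(len(a),.0895)]
    q=proj(S,pr).astype(np.float32)
    sat=cv2.remap((h[...,1]).astype(np.float32),q[:,0],q[:,1],cv2.INTER_LINEAR)
    print([(int(x),int(z)) for x,z in zip(a,sat) if z<95])
# white rim outer in top
# lid
g=hsv(t)
m=win(t,(g[...,1]<90).astype(np.uint8),(131,208),28)
cc=big(m);P=plane(t,cc,.022);print("lid outline circ",circ(P))
E
python3 m.py
```

```text
top yellow outer (array([ 0.50030257, -0.05591312]), np.float64(0.04633791230001675))
[(21, 89), (24, 27), (27, 11), (30, 12), (33, 13), (36, 9), (39, 47), (66, 91), (69, 90), (141, 77), (144, 18), (147, 14), (150, 16), (153, 15), (156, 19), (159, 52), (264, 37), (267, 11), (270, 16), (273, 17), (276, 18), (279, 57)]
scene yellow outer (array([ 0.50108279, -0.05558678]), np.float64(0.04752916657079755))
[(27, 54), (30, 22), (33, 23), (36, 31), (39, 57), (141, 28), (144, 8), (147, 3), (150, 3), (153, 5), (156, 16), (159, 69), (261, 61), (264, 10), (267, 6), (270, 4), (273, 4), (276, 6), (279, 20)]
lid outline circ (array([0.4988838 , 0.28423666]), np.float64(0.04226860097023799))m.py:23: DeprecationWarning: Conversion of an array with ndim > 0 to a scalar is deprecated, and will error in future. Ensure you extract a single element from your array before performing this operation. (Deprecated NumPy 1.25.)
  print([(int(x),int(z)) for x,z in zip(a,sat) if z<95])
```

```bash
cat > m2.py <<'E'
from m import *
print("----")
for nm,S,c in(("top",t,(131,208)),("scene",s,(220,312))):
    h=hsv(S);V=h[...,2]
    br=win(S,((V>190)&(h[...,1]<60)).astype(np.uint8),c,36)
    n,l,st,ce=cv2.connectedComponentsWithStats(br)
    print(nm,"lugs",[(ce[i].round(1).tolist(),int(st[i,4]),plane(S,ce[i],.011)[0][:2].round(4).tolist()) for i in range(1,n)])
    gr=win(S,((h[...,1]<60)&(V<190)&(V>90)).astype(np.uint8),c,36)
    hull=cv2.convexHull(big(gr));hull=hull[:,0]
    print("plug",circ(plane(S,hull,.022)))
    bk=win(S,((V<60)).astype(np.uint8),c,36);b=big(bk)
    r=cv2.minAreaRect(b);print("bar",r,plane(S,[r[0]],.062),plane(S,cv2.boxPoints(r),.062).round(4).tolist())
    h0=((h[...,0]<8)|(h[...,0]>172))&(h[...,1]>70);rd=win(S,h0.astype(np.uint8),c,36)
    v,u=np.nonzero(rd);print("red",len(u),plane(S,[[u.mean(),v.mean()]],.022) if len(u) else 0)
# ball
for nm,S,c in(("top",t,(370,230)),("scene",s,(334,150))):
    h=hsv(S);br=win(S,((h[...,2]>170)&(h[...,1]<60)).astype(np.uint8),c,16)
    b=big(br);print(nm,"ball",cv2.minEnclosingCircle(b))
    o=win(S,((h[...,0]>8)&(h[...,0]<25)&(h[...,1]>60)|(br>0)).astype(np.uint8),c,20)
    print("cork",cv2.minEnclosingCircle(big(o)), circ(plane(S,cv2.convexHull(big(o))[:,0],.004)))
    globals()[nm+"b"]=cv2.minEnclosingCircle(b)[0]
print(tri(t,topb,s,sceneb),plane(t,[topb],.027))
E
python3 m2.py 2>&1| sed -n '/----/,$p'
```

```text
----
top lugs [([136.5, 192.8], 10, [0.5399, 0.2756]), ([140.0, 200.0], 1, [0.5223, 0.266]), ([139.0, 202.0], 1, [0.5172, 0.2683]), ([139.0, 212.5], 118, [0.4911, 0.267]), ([116.0, 213.0], 14, [0.4881, 0.3247]), ([143.5, 221.2], 13, [0.4702, 0.255])]
plug (array([0.4978494 , 0.28415383]), np.float64(0.04315873323864084))
bar ((128.81130981445312, 208.660400390625), (7.692190647125244, 20.878803253173828), 15.945395469665527) [[0.4988952  0.28021164 0.062     ]] [[0.4771, 0.295, 0.062], [0.5251, 0.2834, 0.062], [0.5207, 0.2655, 0.062], [0.4727, 0.2771, 0.062]]
red 7 [[0.52837045 0.27973639 0.022     ]]
scene lugs [([204.2, 300.8], 6, [0.5423, 0.2783]), ([237.8, 306.9], 15, [0.4707, 0.2546]), ([213.2, 331.7], 15, [0.4876, 0.3271])]
plug (array([0.49552954, 0.28906432]), np.float64(0.042159053443646226))
bar ((217.4376983642578, 307.0679016113281), (29.117586135864258, 11.917325019836426), 42.51044845581055) [[0.4933461  0.29344095 0.062     ]] [[0.5261, 0.2982, 0.062], [0.5223, 0.2736, 0.062], [0.4612, 0.2889, 0.062], [0.4657, 0.3124, 0.062]]
red 0 0
top ball ((370.86956787109375, 229.93478393554688), 6.2223896980285645)
cork ((367.8717956542969, 229.6794891357422), 11.733953475952148) (array([ 0.46540522, -0.30387922]), np.float64(0.02902644100427906))
scene ball ((334.67022705078125, 146.96807861328125), 4.7829484939575195)
cork ((333.34820556640625, 151.86607360839844), 9.588784217834473) (array([ 0.46816786, -0.31178949]), np.float64(0.03433316370717085))
(array([ 0.46561367, -0.30429804,  0.02876874]), np.float64(0.001067772215840691)) [[ 0.46508909 -0.30496832  0.027     ]]
```

```bash
cat >> h.py <<'E'
def go(x,y,z,yaw):
    "delta from measured pose to target, tool axes (mm), yaw about tool y"
    from bench import robot
    o=robot.get_obs();w=o["ee_rot"][2];d=(np.array([x,y,z])-o["tool_pos"])*1000
    print("t",round(o["time"],2),"pos",o["tool_pos"].round(4),"rot",o["ee_rot"].round(3),"F",o["wrist_force"].round(1),"T",o["wrist_torque"].round(2),"w",round(o["width"],4))
    print("delta",[round(float(v),1) for v in(d[0]*np.cos(w)+d[1]*np.sin(w),-d[2],-d[0]*np.sin(w)+d[1]*np.cos(w))],"yaw",round(w-yaw,3))
E
python3 - <<'E'
from h import *
t=load("top0");s=load("scene0")
# pipe: plane through top cam + two pts ; intersect scene rays on same pipe
for a,b in(((60,63),(450,76)),):
    c,d=rays(t,[a,b]);n=np.cross(d[0],d[1])
    for uv in((60,217),(160,125),(260,40),(60,45),(100,28)):
        C,D=rays(s,[uv]);k=((c-C)@n)/(D[0]@n);print(uv,(C+k*D[0]).round(3))
go(.4652,-.3046,.15,0)
E
```

```text
(60, 217) [0.79  0.351 0.241]
(160, 125) [0.79  0.047 0.239]
(260, 40) [ 0.796 -0.45   0.219]
(60, 45) [0.673 0.286 0.581]
(100, 28) [0.676 0.22  0.571]
t 0.1 pos [0.1955 0.5136 0.2044] rot [-1.571  0.002  1.207] F [-0.2  1.1  0.3] T [-0.01 -0.03  0.  ] w 0.0938
delta [-668.6, 54.4, -543.2] yaw 1.207
```

```bash
python3 -m handwheel '[{"delta_pos":[-669,10,-543],"yaw":1.207},{"delta_pos":[-669,10,-543],"yaw":1.207},{"delta_pos":[-669,10,-543],"yaw":1.207},{"delta_pos":[-669,10,-543],"yaw":1.207},{"delta_pos":[-669,10,-543],"yaw":1.207},{"delta_pos":[-669,10,-543],"yaw":1.207},{"delta_pos":[-669,10,-543],"yaw":1.207},{"delta_pos":[-669,10,-543],"yaw":1.207},{"delta_pos":[-669,10,-543],"yaw":1.207},{"delta_pos":[-669,10,-543],"yaw":1.207},{"delta_pos":[-669,10,-543],"yaw":1.207},{"delta_pos":[-669,10,-543],"yaw":1.207}]' 90; python3 -c "
from h import *
go(.4652,-.3046,.08,0)"
```

```text
time: 1.3
tool_pos: [0.3832, -0.0579, 0.1983]
ee_rot: [-1.57, -0.0, -0.001]
wrist_force: [1.4, 0.3, 0.4]
width: 0.061
t 1.3 pos [ 0.3832 -0.0579  0.1983] rot [-1.57e+00 -0.00e+00 -1.00e-03] F [1.4 0.3 0.4] T [-0.07  0.04  0.01] w 0.061
delta [82.1, 118.3, -246.6] yaw -0.001
```

```bash
python3 -m handwheel '[{"delta_pos":[82,118,-247],"yaw":0},{"delta_pos":[82,118,-247],"yaw":0},{"delta_pos":[82,118,-247],"yaw":0},{"delta_pos":[82,118,-247],"yaw":0},{"delta_pos":[82,118,-247],"yaw":0},{"delta_pos":[82,118,-247],"yaw":0},{"delta_pos":[82,118,-247],"yaw":0},{"delta_pos":[82,118,-247],"yaw":0},{"delta_pos":[82,118,-247],"yaw":0}]'; python3 - <<'E'
from h import *
go(.4652,-.3046,.014,0)
s=snap("top","top1");crop(s,(368,231),50,6,"pics/b1.png")
s=snap("scene","scene1");crop(s,(334,150),50,6,"pics/b2.png")
E
```

```text
time: 2.2
tool_pos: [0.4653, -0.302, 0.081]
ee_rot: [-1.571, -0.0, 0.001]
wrist_force: [1.0, -0.9, 0.2]
width: 0.0609
t 2.2 pos [ 0.4653 -0.302   0.081 ] rot [-1.571e+00 -0.000e+00  1.000e-03] F [ 1.  -0.9  0.2] T [-0.03  0.01  0.03] w 0.0609
delta [-0.1, 67.0, -2.6] yaw 0.001
```

View pics/b2.png

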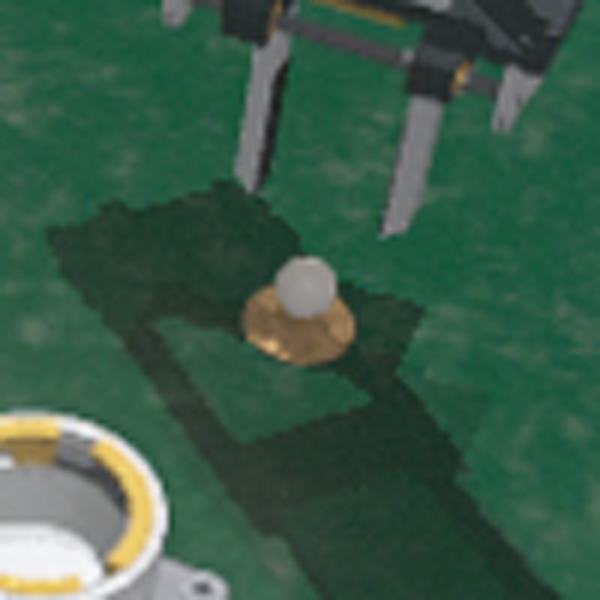

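View pics/b1.png

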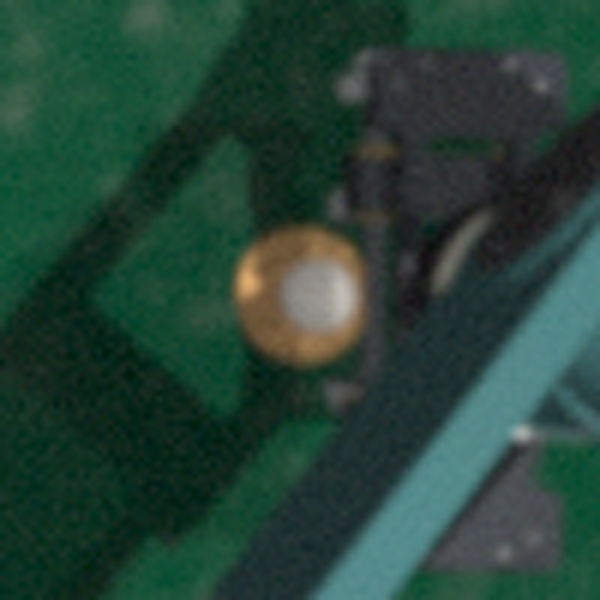

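```bash
python3 -m handwheel '[{"delta_pos":[0,40,0],"yaw":0},{"delta_pos":[0,60,0],"yaw":0},{"delta_pos":[0,66,0],"yaw":0},{"delta_pos":[0,66,0],"yaw":0},{"delta_pos":[0,66,0],"yaw":0}]'; python3 - <<'E'
from h import *
go(.4652,-.3046,.014,0)
s=snap("scene","scene2");crop(s,(334,150),40,7,"pics/b3.png")
E
```

```text
time: 2.8
tool_pos: [0.4663, -0.3032, 0.0163]
ee_rot: [-1.573, -0.002, 0.001]
wrist_force: [-0.8, -0.2, -0.2]
width: 0.061
t 2.8 pos [ 0.4663 -0.3032  0.0163] rot [-1.573e+00 -2.000e-03  1.000e-03] F [-0.8 -0.2 -0.2] T [-0.06  0.06  0.03] w 0.061
delta [-1.1, 2.3, -1.4] yaw 0.001
```

View pics/b3.png

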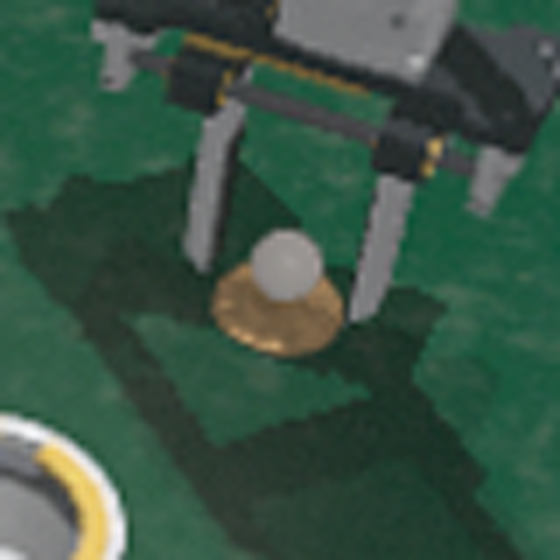

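Ball (crop 287,265) sits midway between the fingers. Nudge and close.

```bash
python3 -m handwheel '[{"delta_pos":[-1,1,-1.5],"yaw":0},{"delta_pos":[-1,1,-1.5],"yaw":0}]'; python3 -m handwheel '[{"delta_pos":[0,0,0],"yaw":0},{"delta_pos":[0,0,0],"yaw":0},{"delta_pos":[0,0,0],"yaw":0},{"delta_pos":[0,0,0],"yaw":0},{"delta_pos":[0,0,0],"yaw":0}]' 255;  python3 -c "
from h import *
go(.4652,-.3046,.014,0)"
```

```text
time: 3.05
tool_pos: [0.4647, -0.305, 0.0145]
ee_rot: [-1.572, -0.001, -0.0]
wrist_force: [0.2, 0.0, -0.1]
width: 0.0609
time: 3.55
tool_pos: [0.4653, -0.3046, 0.014]
ee_rot: [-1.571, -0.002, -0.0]
wrist_force: [1.5, -0.4, 1.3]
width: 0.0286
t 3.55 pos [ 0.4653 -0.3046  0.014 ] rot [-1.571 -0.002 -0.   ] F [ 1.5 -0.4  1.3] T [-0.03 -0.34  0.02] w 0.0286
delta [-0.1, 0.0, -0.0] yaw -0.0
```

```bash
python3 -m handwheel '[{"delta_pos":[0,-20,0],"yaw":0},{"delta_pos":[0,-60,0],"yaw":0},{"delta_pos":[0,-105,0],"yaw":0},{"delta_pos":[0,-125,20],"yaw":0},{"delta_pos":[15,-125,65],"yaw":0},{"delta_pos":[22,-125,110],"yaw":0},{"delta_pos":[30,-125,155],"yaw":0},{"delta_pos":[35.4,-125,200],"yaw":0},{"delta_pos":[35.4,-125,235],"yaw":0},{"delta_pos":[35.4,-125,249],"yaw":0},{"delta_pos":[35.4,-125,249],"yaw":0},{"delta_pos":[35.4,-125,249],"yaw":0}]';  python3 - <<'E'
from h import *
go(.5007,-.0558,.0345,0)
s=snap("scene","scene3");crop(s,(289,170),55,5,"pics/j1.png")
E
```

```text
time: 4.75
tool_pos: [0.4996, -0.0563, 0.1384]
ee_rot: [-1.572, 0.0, -0.0]
wrist_force: [0.4, -0.6, -0.5]
width: 0.0283
t 4.75 pos [ 0.4996 -0.0563  0.1384] rot [-1.572  0.    -0.   ] F [ 0.4 -0.6 -0.5] T [-0.06  0.06  0.03] w 0.0283
delta [1.1, 103.9, 0.5] yaw -0.0
```

View pics/j1.png

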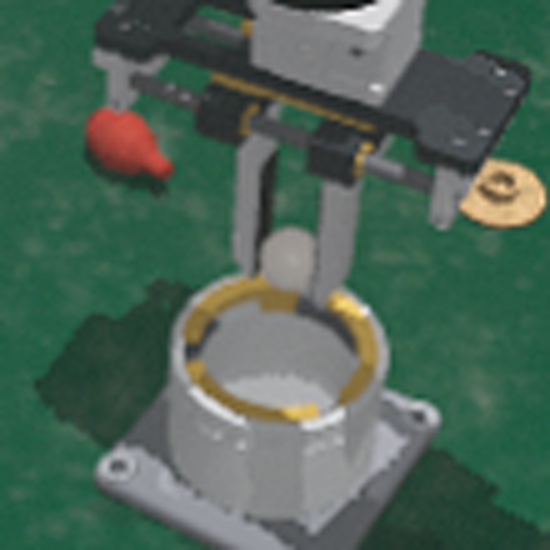

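```bash
python3 -m handwheel '[{"delta_pos":[0.5,20,0],"yaw":0},{"delta_pos":[0.5,40,0],"yaw":0},{"delta_pos":[0.5,60,0],"yaw":0},{"delta_pos":[0.5,80,0],"yaw":0},{"delta_pos":[0.5,95,0],"yaw":0},{"delta_pos":[0.5,98,0],"yaw":0},{"delta_pos":[0.5,100,0],"yaw":0},{"delta_pos":[0.5,100,0],"yaw":0},{"delta_pos":[0.5,100,0],"yaw":0}]';  python3 - <<'E'
from h import *
go(.5007,-.0558,.0345,0)
s=snap("scene","scene4");crop(s,(289,170),55,5,"pics/j2.png")
E
```

```text
time: 5.7
tool_pos: [0.501, -0.0559, 0.0396]
ee_rot: [-1.571, -0.002, -0.001]
wrist_force: [-0.1, -0.9, -0.7]
width: 0.0287
t 5.7 pos [ 0.501  -0.0559  0.0396] rot [-1.571e+00 -2.000e-03 -1.000e-03] F [-0.1 -0.9 -0.7] T [-0.04  0.03  0.01] w 0.0287
delta [-0.3, 5.1, 0.1] yaw -0.001
```

View pics/j2.png

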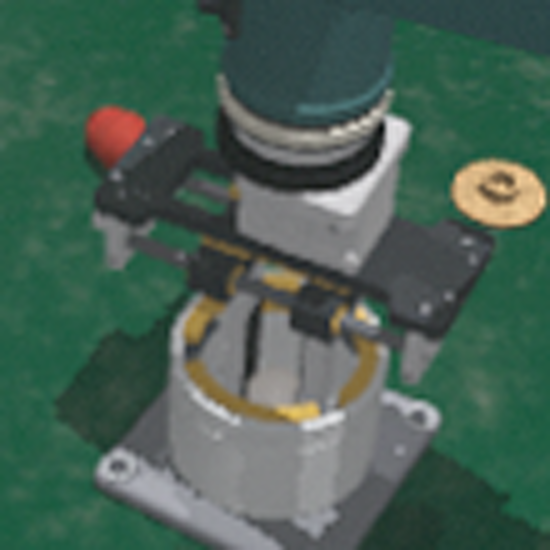

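```bash
for i in 1; do python3 -m handwheel '[{"delta_pos":[0,1.5,0],"yaw":0},{"delta_pos":[0,3,0],"yaw":0},{"delta_pos":[0,3.5,0],"yaw":0},{"delta_pos":[0,4,0],"yaw":0},{"delta_pos":[0,4,0],"yaw":0},{"delta_pos":[0,4,0],"yaw":0}]'; done
```

```text
time: 6.35
tool_pos: [0.5002, -0.0553, 0.0345]
ee_rot: [-1.571, 0.0, 0.0]
wrist_force: [-1.6, 0.1, -0.1]
width: 0.0285
```

```bash
python3 -m handwheel '[{"delta_pos":[0,0.5,0],"yaw":0},{"delta_pos":[0,1,0],"yaw":0},{"delta_pos":[0,1,0],"yaw":0},{"delta_pos":[0,1,0],"yaw":0}]'
```

```text
time: 6.75
tool_pos: [0.5004, -0.0554, 0.034]
ee_rot: [-1.571, -0.0, 0.0]
wrist_force: [-0.7, 0.0, 3.1]
width: 0.0287
```

```bash
python3 -m handwheel '[{"delta_pos":[0,0,0],"yaw":0},{"delta_pos":[0,0,0],"yaw":0},{"delta_pos":[0,0,0],"yaw":0},{"delta_pos":[0,0,0],"yaw":0}]' 141; python3 -m handwheel '[{"delta_pos":[0,-15,0],"yaw":0},{"delta_pos":[0,-40,0],"yaw":0},{"delta_pos":[0,-80,0],"yaw":0},{"delta_pos":[0,-120,0],"yaw":0},{"delta_pos":[0,-140,0],"yaw":0},{"delta_pos":[0,-140,0],"yaw":0}]';  python3 - <<'E'
from h import *
s=snap("scene","scene5");crop(s,(289,170),55,5,"pics/j3.png")
L=-.236
go(.4995,.2855,.14,L+np.pi/2)
E
```

```text
time: 7.15
tool_pos: [0.5001, -0.0553, 0.0333]
ee_rot: [-1.571, 0.0, 0.0]
wrist_force: [-0.1, 0.8, 0.4]
width: 0.0419
time: 7.75
tool_pos: [0.5025, -0.0558, 0.1776]
ee_rot: [-1.573, -0.008, 0.0]
wrist_force: [0.6, 0.3, -0.6]
width: 0.0422
t 7.8 pos [ 0.5011 -0.0555  0.1748] rot [-1.572 -0.003  0.   ] F [-0.6 -0.3 -1.5] T [-0.02  0.11 -0.02] w 0.0423
delta [-1.6, 34.8, 341.0] yaw -1.335
```

View pics/j3.png

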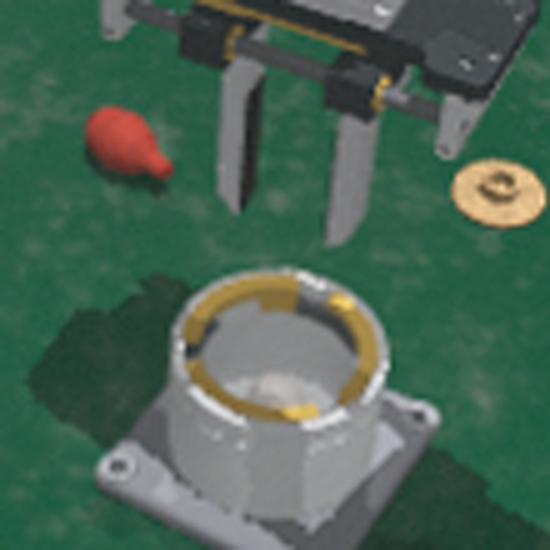

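```bash
python3 -m handwheel '[{"delta_pos":[-1.6,35,341],"yaw":-1.335},{"delta_pos":[-1.6,35,341],"yaw":-1.335},{"delta_pos":[-1.6,35,341],"yaw":-1.335},{"delta_pos":[-1.6,35,341],"yaw":-1.335},{"delta_pos":[-1.6,35,341],"yaw":-1.335},{"delta_pos":[-1.6,35,341],"yaw":-1.335},{"delta_pos":[-1.6,35,341],"yaw":-1.335},{"delta_pos":[-1.6,35,341],"yaw":-1.335},{"delta_pos":[-1.6,35,341],"yaw":-1.335},{"delta_pos":[-1.6,35,341],"yaw":-1.335},{"delta_pos":[-1.6,35,341],"yaw":-1.335},{"delta_pos":[-1.6,35,341],"yaw":-1.335}]' 119; python3 - <<'E'
from h import *
s=snap("scene","scene6");crop(s,(230,305),70,5,"pics/l1.png")
s=snap("top","top6");crop(s,(270,212),33,8,"pics/l2.png")
go(.4995,.2855,.028,-.236+np.pi/2)
E
```

```text
time: 9.0
tool_pos: [0.4982, 0.2851, 0.1375]
ee_rot: [-1.569, 0.001, 1.333]
wrist_force: [-0.5, 0.3, -0.1]
width: 0.05
t 9.1 pos [0.4985 0.2852 0.1382] rot [-1.57   0.     1.333] F [ 0.5 -0.2  0.1] T [ 0.04  0.02 -0.  ] w 0.0501
delta [0.5, 110.2, -0.9] yaw -0.002
```

View pics/l1.png

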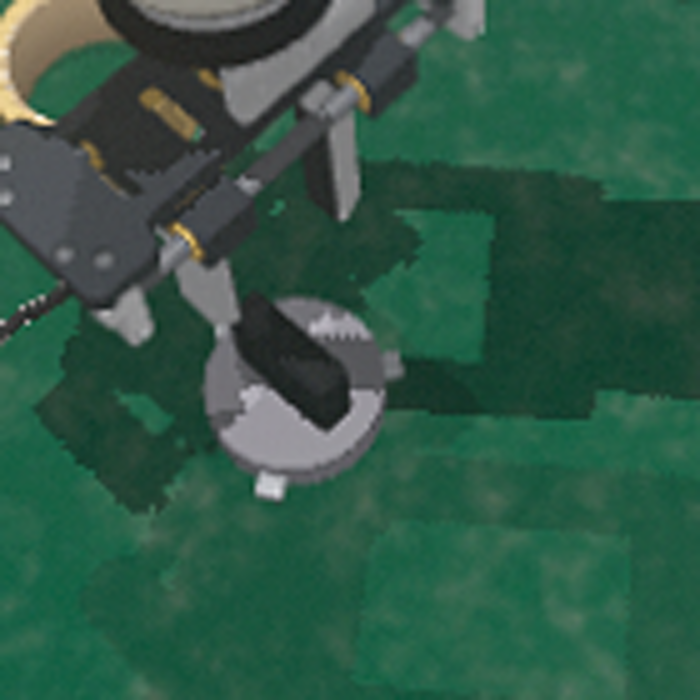

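View pics/l2.png

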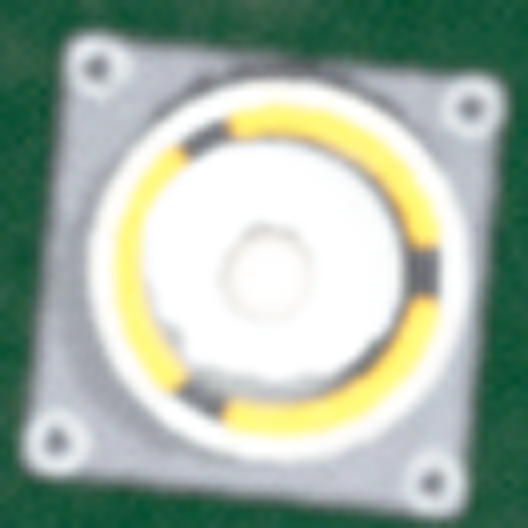

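```bash
python3 -m handwheel '[{"delta_pos":[0,40,-0.5],"yaw":0},{"delta_pos":[0,80,-0.5],"yaw":0},{"delta_pos":[0,100,-0.5],"yaw":0},{"delta_pos":[0,108,-0.5],"yaw":0},{"delta_pos":[0,108,-0.5],"yaw":0},{"delta_pos":[0,108,-0.5],"yaw":0}]'; python3 - <<'E'
from h import *
s=snap("scene","scene7");crop(s,(230,305),60,6,"pics/l3.png")
go(.4995,.2855,.028,-.236+np.pi/2)
E
```

```text
time: 9.7
tool_pos: [0.5003, 0.2859, 0.0322]
ee_rot: [-1.573, -0.002, 1.334]
wrist_force: [-0.6, -0.2, 1.1]
width: 0.0505
t 9.75 pos [0.5005 0.2861 0.0327] rot [-1.574 -0.002  1.335] F [ 0.6 -0.1  0.2] T [0.03 0.   0.  ] w 0.0501
delta [-0.8, 4.7, 0.9] yaw -0.0
```

View pics/l3.png

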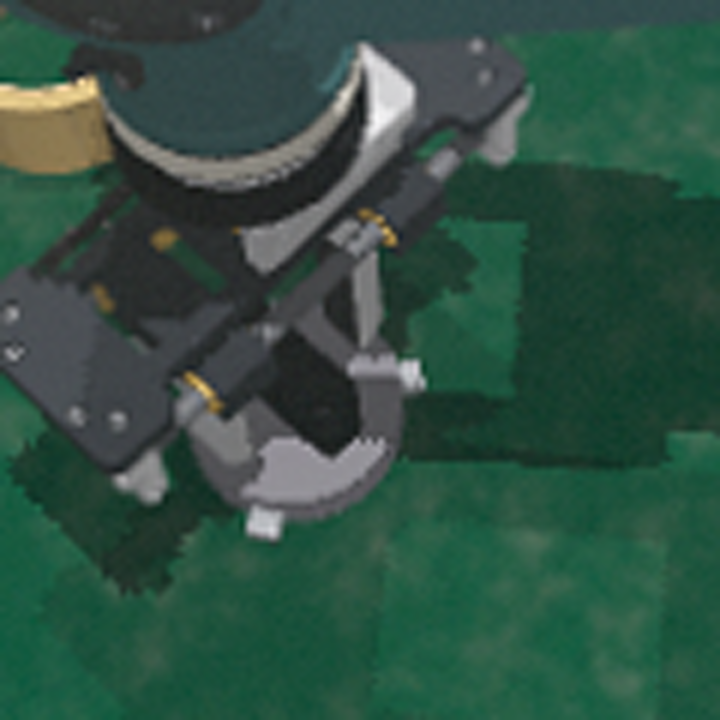

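```bash
python3 -m handwheel '[{"delta_pos":[-0.5,2.5,0.5],"yaw":0},{"delta_pos":[-0.5,2.5,0.5],"yaw":0},{"delta_pos":[-0.5,2.5,0.5],"yaw":0}]'; python3 -m handwheel '[{"delta_pos":[0,0,0],"yaw":0},{"delta_pos":[0,0,0],"yaw":0},{"delta_pos":[0,0,0],"yaw":0},{"delta_pos":[0,0,0],"yaw":0},{"delta_pos":[0,0,0],"yaw":0},{"delta_pos":[0,0,0],"yaw":0}]' 255; python3 -c "
from h import *
go(.5007,-.0558,.150,np.radians(31-120+90+18))"
```

```text
time: 10.05
tool_pos: [0.4988, 0.2853, 0.0286]
ee_rot: [-1.572, -0.001, 1.335]
wrist_force: [-0.6, 0.4, 1.0]
width: 0.05
time: 10.65
tool_pos: [0.4986, 0.2854, 0.028]
ee_rot: [-1.571, -0.001, 1.335]
wrist_force: [1.1, 0.8, -1.5]
width: 0.0179
t 10.65 pos [0.4986 0.2854 0.028 ] rot [-1.571e+00 -1.000e-03  1.335e+00] F [ 1.1  0.8 -1.5] T [ 0.18 -0.12  0.02] w 0.0179
delta [-331.3, -122.0, -81.7] yaw 1.003
```

```bash
python3 -m handwheel '[{"delta_pos":[0,-20,0],"yaw":0},{"delta_pos":[0,-60,0],"yaw":0},{"delta_pos":[0,-105,0],"yaw":0},{"delta_pos":[-20,-122,-5],"yaw":0.1},{"delta_pos":[-65,-122,-16],"yaw":0.2},{"delta_pos":[-110,-122,-27],"yaw":0.34},{"delta_pos":[-155,-122,-38],"yaw":0.48},{"delta_pos":[-200,-122,-49],"yaw":0.62},{"delta_pos":[-245,-122,-60],"yaw":0.76},{"delta_pos":[-290,-122,-72],"yaw":0.9},{"delta_pos":[-320,-122,-79],"yaw":1.003},{"delta_pos":[-331,-122,-82],"yaw":1.003}]'; python3 -m handwheel '[{"delta_pos":[0,0,0],"yaw":0},{"delta_pos":[0,0,0],"yaw":0},{"delta_pos":[0,0,0],"yaw":0}]'; python3 - <<'E'
from h import *
go(.5007,-.0558,.150,np.radians(31-120+90+18))
s=snap("scene","scene8");crop(s,(289,170),60,6,"pics/k1.png")
s=snap("top","top8");crop(s,(270,212),50,6,"pics/k2.png")
E
```

```text
time: 11.85
tool_pos: [0.5, -0.0587, 0.1491]
ee_rot: [-1.571, 0.002, 0.328]
wrist_force: [-0.6, 0.4, -2.3]
width: 0.0176
time: 12.15
tool_pos: [0.5008, -0.0543, 0.1498]
ee_rot: [-1.57, 0.0, 0.335]
wrist_force: [-0.9, 0.1, -2.0]
width: 0.0179
t 12.15 pos [ 0.5008 -0.0543  0.1498] rot [-1.57   0.     0.335] F [-0.9  0.1 -2. ] T [-0.02  0.05 -0.01] w 0.0179
delta [-0.6, -0.2, -1.4] yaw 0.003
```

View pics/k1.png

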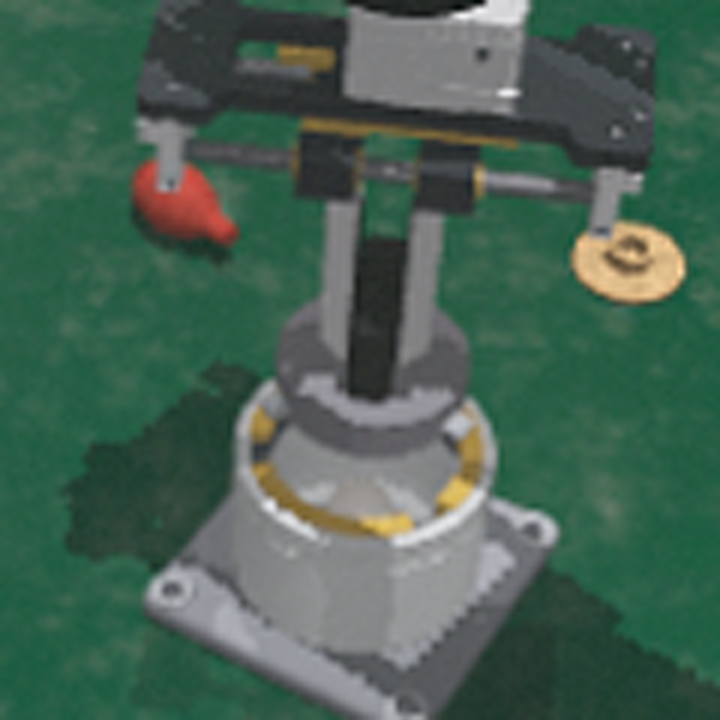

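View pics/k2.png

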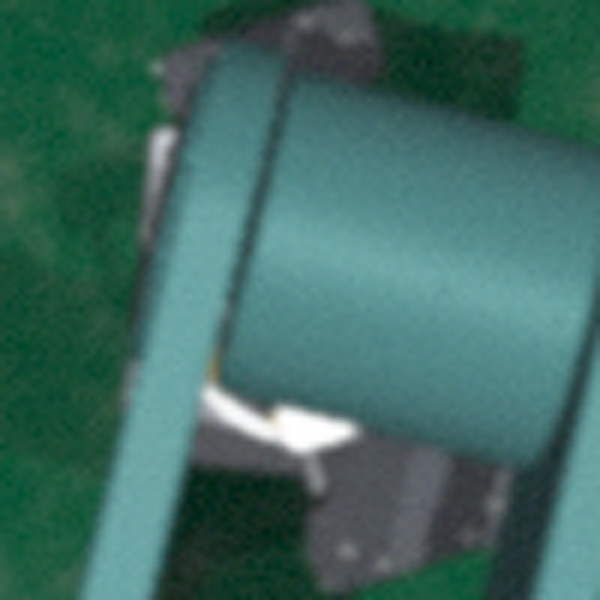

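```bash
python3 - <<'E'
from h import *
s=load("scene8")
u0,v0,r,k=289,170,60,6
im=cv2.resize(s["image"][v0-r:v0+r,u0-r:u0+r,::-1],None,fx=k,fy=k,interpolation=cv2.INTER_CUBIC)
a=np.linspace(0,2*np.pi,60)
c=np.array([.5008,-.0543]);zt=.1498-.028
for z,R,col in((zt+.022,.0385,(0,0,255)),(zt+.006,.0385,(255,0,255)),(.09,.0455,(255,255,0))):
    cc=c if z>.1 else np.array([.5007,-.0558])
    q=proj(s,np.c_[cc[0]+R*np.cos(a),cc[1]+R*np.sin(a),np.full(60,z)])
    for p in q: cv2.circle(im,tuple(int(round(float(x))) for x in ((p+.5-[u0-r,v0-r])*k)),1,col,-1)
L=.335-np.pi/2
for j in range(3):
    A=L+j*2*np.pi/3;p=proj(s,[c[0]+.046*np.cos(A),c[1]+.046*np.sin(A),zt+.011])[0];cv2.circle(im,tuple(int(float(x)) for x in((p+.5-[u0-r,v0-r])*k)),3,(0,255,0),-1)
cv2.imwrite("pics/k3.png",im[150:600])
E
```

```text
(no output)
```

View pics/k3.png

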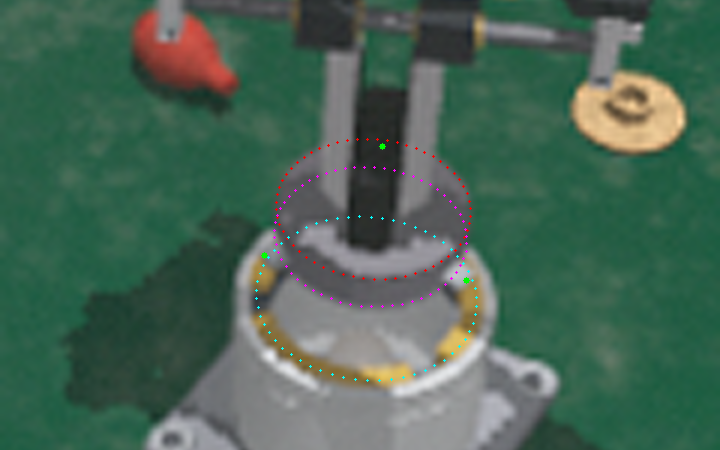

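```bash
python3 -m handwheel '[{"delta_pos":[-0.3,10,-0.8],"yaw":0},{"delta_pos":[-0.3,22,-0.8],"yaw":0},{"delta_pos":[-0.3,30,-0.8],"yaw":0},{"delta_pos":[-0.3,33,-0.8],"yaw":0},{"delta_pos":[-0.3,34,-0.8],"yaw":0},{"delta_pos":[-0.3,34,-0.8],"yaw":0},{"delta_pos":[-0.3,34,-0.8],"yaw":0}]'; python3 - <<'E'
from h import *
go(.5007,-.0558,.112,np.radians(31-120+90+18))
s=snap("scene","scene9");crop(s,(289,190),50,6,"pics/k4.png")
E
```

```text
time: 12.95
tool_pos: [0.5012, -0.0568, 0.1165]
ee_rot: [-1.571, -0.001, 0.332]
wrist_force: [-0.2, -0.1, -2.1]
width: 0.0178
t 12.95 pos [ 0.5012 -0.0568  0.1165] rot [-1.571e+00 -1.000e-03  3.320e-01] F [-0.2 -0.1 -2.1] T [-0.06  0.03 -0.05] w 0.0178
delta [-0.2, 4.5, 1.2] yaw 0.0
```

View pics/k4.png

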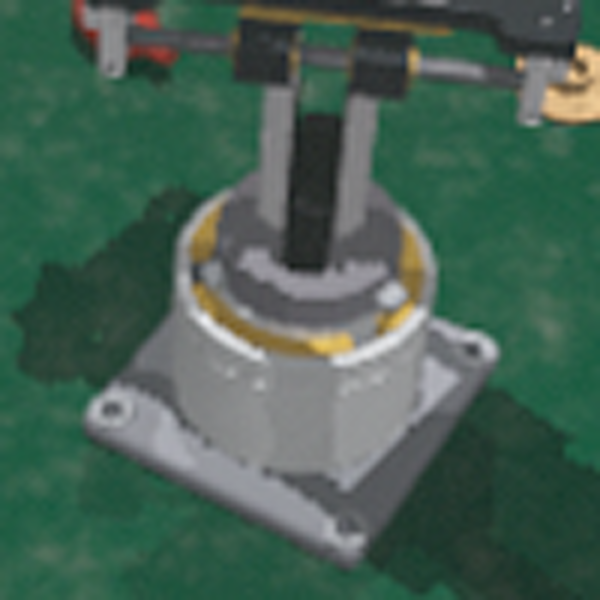

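```bash
python3 -m handwheel '[{"delta_pos":[0,1,0.5],"yaw":0},{"delta_pos":[0,2,0.5],"yaw":0},{"delta_pos":[0,3,0.5],"yaw":0},{"delta_pos":[0,3,0.5],"yaw":0}]';python3 -m handwheel '[{"delta_pos":[0,1,0],"yaw":0},{"delta_pos":[0,1.5,0],"yaw":0},{"delta_pos":[0,1.5,0],"yaw":0}]'; python3 -m handwheel '[{"delta_pos":[0,0.5,0],"yaw":0},{"delta_pos":[0,1,0],"yaw":0},{"delta_pos":[0,1,0],"yaw":0}]'
```

```text
time: 13.4
tool_pos: [0.5006, -0.0561, 0.1128]
ee_rot: [-1.57, 0.0, 0.332]
wrist_force: [0.1, 0.1, -2.8]
width: 0.0178
time: 13.7
tool_pos: [0.5008, -0.0561, 0.112]
ee_rot: [-1.571, -0.0, 0.332]
wrist_force: [-1.1, 0.4, 0.1]
width: 0.0178
time: 14.0
tool_pos: [0.5009, -0.0562, 0.112]
ee_rot: [-1.571, -0.001, 0.332]
wrist_force: [-3.7, 1.0, 5.3]
width: 0.0175
```

```bash
python3 -m handwheel '[{"delta_pos":[0,-1,0],"yaw":0},{"delta_pos":[0,-1,0],"yaw":0},{"delta_pos":[0,-1,0],"yaw":0}]' 195; python3 -m handwheel '[{"delta_pos":[0,0,0],"yaw":0.1},{"delta_pos":[0,0,0],"yaw":0.2},{"delta_pos":[0,0,0],"yaw":0.3},{"delta_pos":[0,0,0],"yaw":0.4},{"delta_pos":[0,0,0],"yaw":0.4},{"delta_pos":[0,0,0],"yaw":0.4}]'; python3 - <<'E'
from h import *
go(.5007,-.0558,.112,0)
s=snap("scene","scene10");crop(s,(289,190),50,6,"pics/k5.png")
E
```

```text
time: 14.3
tool_pos: [0.5008, -0.0564, 0.1113]
ee_rot: [-1.571, -0.0, 0.332]
wrist_force: [-0.4, -0.2, -0.2]
width: 0.0222
time: 14.9
tool_pos: [0.5008, -0.0562, 0.1112]
ee_rot: [-1.571, -0.0, -0.066]
wrist_force: [1.0, 0.3, -0.7]
width: 0.0219
t 14.9 pos [ 0.5008 -0.0562  0.1112] rot [-1.571 -0.    -0.066] F [ 1.   0.3 -0.7] T [ 0.02 -0.1   0.05] w 0.0219
delta [-0.2, -0.8, 0.4] yaw -0.066
```

View pics/k5.png

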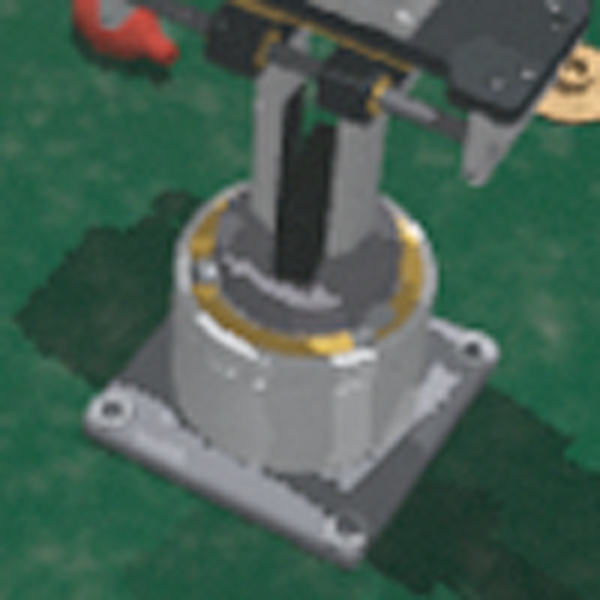

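```bash
python3 -m handwheel '[{"delta_pos":[0,0,0],"yaw":0.05},{"delta_pos":[0,0,0],"yaw":0.1},{"delta_pos":[0,0,0],"yaw":0.15},{"delta_pos":[0,0,0],"yaw":0.2},{"delta_pos":[0,0,0],"yaw":0.2}]'; python3 - <<'E'
from h import *
go(.5007,-.0558,.112,0)
s=snap("scene","scene11");crop(s,(289,190),50,6,"pics/k6.png")
E
```

```text
time: 15.45
tool_pos: [0.5006, -0.0562, 0.1113]
ee_rot: [-1.571, 0.0, -0.267]
wrist_force: [0.4, 0.8, -1.1]
width: 0.0222
t 15.45 pos [ 0.5006 -0.0562  0.1113] rot [-1.571  0.    -0.267] F [ 0.4  0.8 -1.1] T [-0.06 -0.03 -0.  ] w 0.0222
delta [-0.0, -0.7, 0.4] yaw -0.267
```

View pics/k6.png

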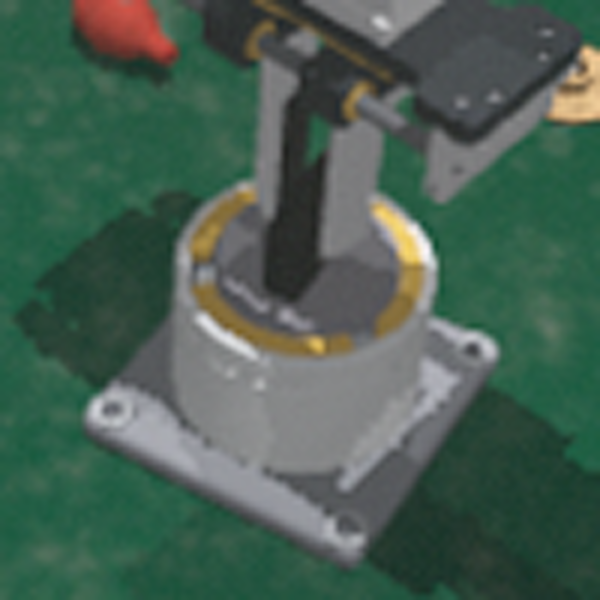

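```bash
python3 -m handwheel '[{"delta_pos":[0,5,0],"yaw":0.05},{"delta_pos":[0,9,0],"yaw":0.1},{"delta_pos":[0,9,0],"yaw":0.2},{"delta_pos":[0,9,0],"yaw":0.3},{"delta_pos":[0,9,0],"yaw":0.4},{"delta_pos":[0,9,0],"yaw":0.5},{"delta_pos":[0,9,0],"yaw":0.5}]'; python3 - <<'E'
from h import *
go(.5007,-.0558,.112,0)
s=snap("scene","scene12");crop(s,(289,190),50,6,"pics/k7.png")
E
```

```text
time: 16.2
tool_pos: [0.5028, -0.0558, 0.1071]
ee_rot: [-1.566, -0.005, -0.767]
wrist_force: [-1.6, 2.6, 12.9]
width: 0.0222
t 16.2 pos [ 0.5028 -0.0558  0.1071] rot [-1.566 -0.005 -0.767] F [-1.6  2.6 12.9] T [0.54 0.55 0.22] w 0.0222
delta [-1.5, -4.9, -1.5] yaw -0.767
```

View pics/k7.png

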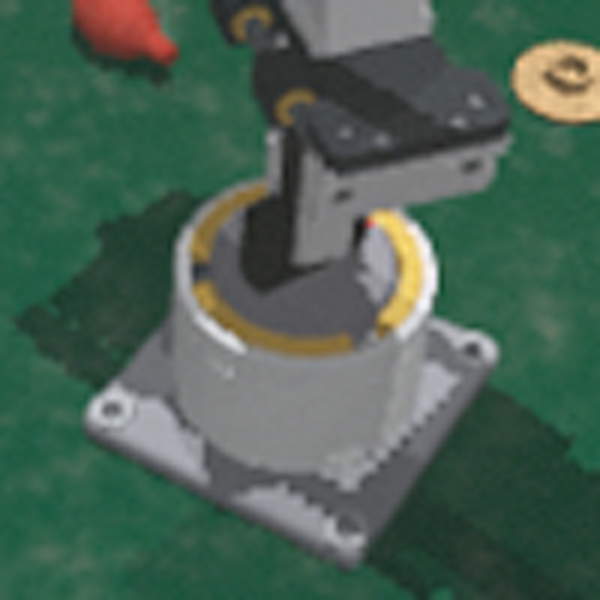

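```bash
python3 -m handwheel '[{"delta_pos":[0,-2,0],"yaw":-0.1},{"delta_pos":[0,-2,0],"yaw":-0.2},{"delta_pos":[0,-2,0],"yaw":-0.2},{"delta_pos":[0,-2,0],"yaw":-0.2}]'; python3 - <<'E'
from h import *
go(.5007,-.0558,.112,0)
s=snap("top","top13");crop(s,(270,212),40,7,"pics/k8.png")
s=snap("scene","scene13");crop(s,(289,180),35,8,"pics/k9.png")
E
```

```text
time: 16.65
tool_pos: [0.5008, -0.0563, 0.1045]
ee_rot: [-1.571, -0.0, -0.569]
wrist_force: [0.9, 0.6, 0.3]
width: 0.022
t 16.65 pos [ 0.5008 -0.0563  0.1045] rot [-1.571 -0.    -0.569] F [0.9 0.6 0.3] T [-0.13  0.05  0.02] w 0.022
delta [-0.3, -7.5, 0.4] yaw -0.569
```

View pics/k8.png

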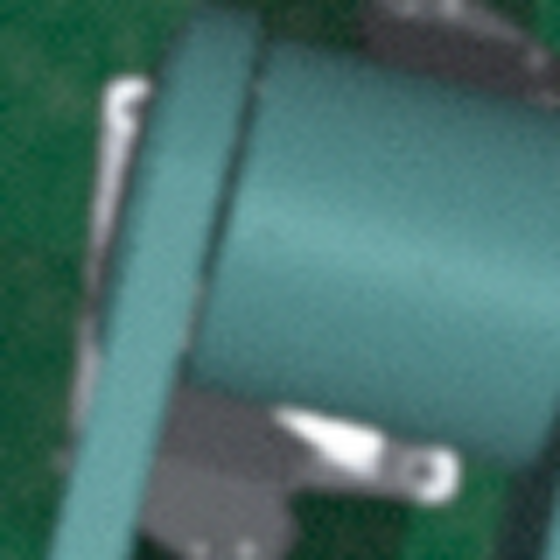

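View pics/k9.png

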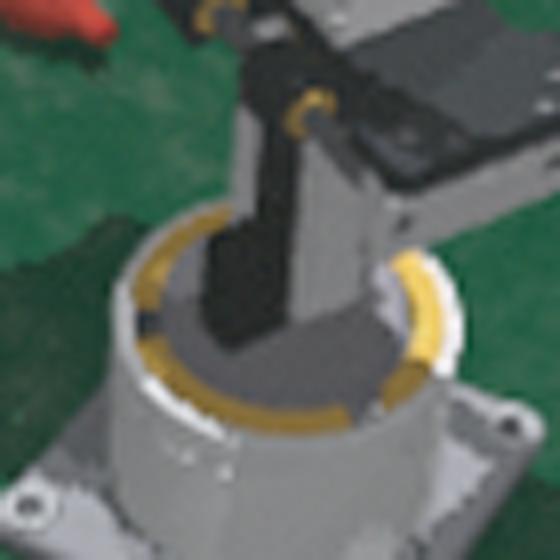

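```bash
python3 -m handwheel '[{"delta_pos":[0,2,0],"yaw":0},{"delta_pos":[0,3.5,0],"yaw":0},{"delta_pos":[0,3.5,0],"yaw":0}]';  python3 -m handwheel '[{"delta_pos":[0,0,0],"yaw":0.1},{"delta_pos":[0,0,0],"yaw":0.2},{"delta_pos":[0,0,0],"yaw":0.3},{"delta_pos":[0,0,0],"yaw":0.4},{"delta_pos":[0,0,0],"yaw":0.5},{"delta_pos":[0,0,0],"yaw":0.5}]'; python3 - <<'E'
from h import *
go(.5007,-.0558,.112,0)
s=snap("scene","scene14");crop(s,(289,180),35,8,"pics/k10.png")
E
```

```text
time: 17.05
tool_pos: [0.5007, -0.0563, 0.1006]
ee_rot: [-1.571, 0.0, -0.568]
wrist_force: [0.8, 0.2, 0.1]
width: 0.022
time: 17.65
tool_pos: [0.5003, -0.0561, 0.1006]
ee_rot: [-1.572, 0.001, -1.068]
wrist_force: [0.1, 0.1, 0.3]
width: 0.022
t 17.65 pos [ 0.5003 -0.0561  0.1006] rot [-1.572e+00  1.000e-03 -1.068e+00] F [0.1 0.1 0.3] T [-0.08  0.19  0.04] w 0.022
delta [-0.1, -11.4, 0.5] yaw -1.068
```

View pics/k10.png

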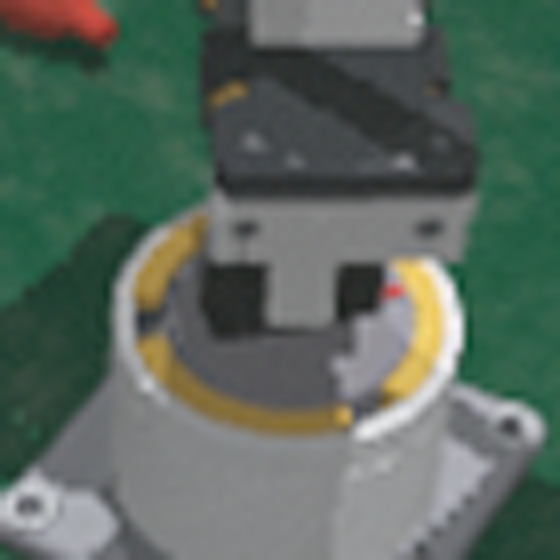

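```bash
python3 -m handwheel '[{"delta_pos":[0,0,0],"yaw":0.1},{"delta_pos":[0,0,0],"yaw":0.2},{"delta_pos":[0,0,0],"yaw":0.3},{"delta_pos":[0,0,0],"yaw":0.3}]'; python3 - <<'E'
from h import *
go(.5007,-.0558,.112,0)
s=snap("scene","scene15");crop(s,(289,180),35,8,"pics/k11.png")
E
```

```text
time: 18.1
tool_pos: [0.5006, -0.0562, 0.1008]
ee_rot: [-1.571, 0.0, -1.366]
wrist_force: [-0.2, 0.4, 0.6]
width: 0.0219
t 18.1 pos [ 0.5006 -0.0562  0.1008] rot [-1.571  0.    -1.366] F [-0.2  0.4  0.6] T [-0.    0.18 -0.02] w 0.0219
delta [-0.3, -11.2, 0.2] yaw -1.366
```

View pics/k11.png

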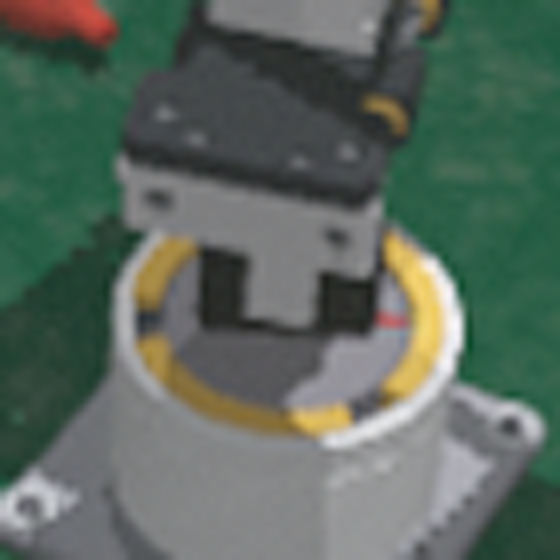

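```bash
python3 -m handwheel '[{"delta_pos":[0,0,0],"yaw":0.1},{"delta_pos":[0,0,0],"yaw":0.18},{"delta_pos":[0,0,0],"yaw":0.18}]'; python3 - <<'E'
from h import *
go(.5007,-.0558,.112,0)
s=snap("scene","scene16");crop(s,(289,180),35,8,"pics/k12.png")
E
```

```text
time: 18.45
tool_pos: [0.5005, -0.056, 0.101]
ee_rot: [-1.571, 0.0, -1.545]
wrist_force: [-0.7, 0.6, -1.2]
width: 0.0222
t 18.45 pos [ 0.5005 -0.056   0.101 ] rot [-1.571  0.    -1.545] F [-0.7  0.6 -1.2] T [0.06 0.29 0.06] w 0.0222
delta [-0.2, -11.0, 0.2] yaw -1.545
```

View pics/k12.png

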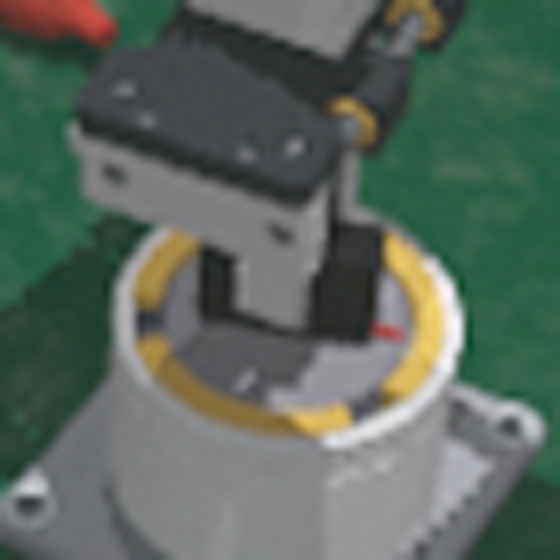

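```bash
cat >> h.py <<'E'
def redang(n,z=.088,J=(.5007,-.0558)):
    S=load(n);h=cv2.cvtColor(S["image"],cv2.COLOR_RGB2HSV)
    m=((h[...,0]<8)|(h[...,0]>172))&(h[...,1]>70);w=np.zeros_like(m);w[160:205,265:312]=m[160:205,265:312]
    v,u=np.nonzero(w)
    if len(u)==0: return None
    P=plane(S,[[u.mean(),v.mean()]],z)[0];d=P[:2]-J
    return len(u),np.degrees(np.arctan2(d[1],d[0])),np.hypot(*d)
E
python3 - <<'E'
from h import *
for n in("scene12","scene13","scene14","scene15","scene16"): print(n,redang(n),redang(n,.091))
E
```

```text
scene12 (3, np.float64(-110.01135696453272), np.float64(0.037341565799522095)) (3, np.float64(-112.93479531491165), np.float64(0.03519315313995964))
scene13 None None
scene14 (4, np.float64(-133.10579503789666), np.float64(0.03503056693459403)) (4, np.float64(-137.26119394188333), np.float64(0.033802202882710713))
scene15 (6, np.float64(-153.81475773567985), np.float64(0.03148372006065867)) (6, np.float64(-158.7804787620774), np.float64(0.031240473550963054))
scene16 (7, np.float64(-161.61098102831), np.float64(0.029786624476066975)) (7, np.float64(-166.80654071573684), np.float64(0.029925212103472782))
```

```bash
python3 -m handwheel '[{"delta_pos":[0,0,0],"yaw":-0.1},{"delta_pos":[0,0,0],"yaw":-0.12},{"delta_pos":[0,0,0],"yaw":-0.12},{"delta_pos":[0,0,0],"yaw":-0.12}]' 120; python3 -m handwheel '[{"delta_pos":[0,-20,0],"yaw":0},{"delta_pos":[0,-50,0],"yaw":0},{"delta_pos":[0,-90,0],"yaw":0},{"delta_pos":[0,-90,0],"yaw":0}]'; python3 - <<'E'
from h import *
s=snap("scene","scene17");crop(s,(289,180),35,8,"pics/k13.png");print(redang("scene17"))
go(.5,.25,.25,-1.4)
E
```

```text
time: 18.9
tool_pos: [0.5008, -0.0563, 0.1011]
ee_rot: [-1.571, -0.0, -1.428]
wrist_force: [-0.1, -0.2, 0.4]
width: 0.0488
time: 19.3
tool_pos: [0.504, -0.0569, 0.1977]
ee_rot: [-1.559, -0.004, -1.428]
wrist_force: [0.2, 0.3, 0.5]
width: 0.05
(7, np.float64(-161.61098102831), np.float64(0.029786624476066975))
t 19.35 pos [ 0.5027 -0.0567  0.1947] rot [-1.564 -0.003 -1.428] F [-0.2 -0.1 -0.5] T [-0.04  0.13  0.02] w 0.0494
delta [-304.0, -55.3, 40.9] yaw -0.028
```

View pics/k13.png

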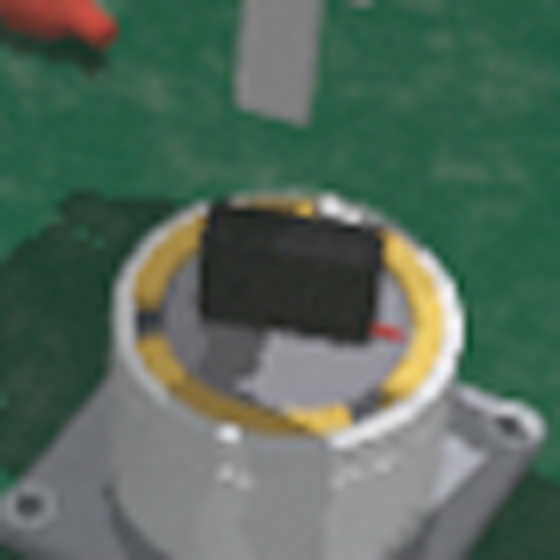

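```bash
python3 -m handwheel '[{"delta_pos":[-304,-40,0],"yaw":0},{"delta_pos":[-304,-40,0],"yaw":0},{"delta_pos":[-304,-40,0],"yaw":0},{"delta_pos":[-304,-40,0],"yaw":0},{"delta_pos":[-304,-40,0],"yaw":0},{"delta_pos":[-304,-40,0],"yaw":0},{"delta_pos":[-304,-40,0],"yaw":0},{"delta_pos":[-304,-40,0],"yaw":0},{"delta_pos":[-304,-40,0],"yaw":0}]'; python3 - <<'E'
from h import *
t=snap("top","top18");s=snap("scene","scene18")
cv2.imwrite("pics/f_s.png",s["image"][...,::-1]);crop(t,(270,212),33,8,"pics/f_t.png")
def corner(S,c):
    h=cv2.cvtColor(S["image"],cv2.COLOR_RGB2HSV);w=np.zeros(h.shape[:2],np.uint8);w[c[1]-25:c[1]+25,c[0]-28:c[0]+28]=((h[...,2]<60)&(h[...,1]<110))[c[1]-25:c[1]+25,c[0]-28:c[0]+28]
    cs,_=cv2.findContours(w,cv2.RETR_EXTERNAL,cv2.CHAIN_APPROX_NONE);b=max(cs,key=cv2.contourArea);return cv2.minAreaRect(b),b[:,0]
for S,c in((t,(270,212)),(s,(290,178))):
    r,b=corner(S,c);print(r, cv2.approxPolyDP(b[:,None],3,True)[:,0].tolist())
    for z in(.082,.128):print(z,plane(S,cv2.boxPoints(r),z)[:,:2].round(4).tolist())
E
```

```text
time: 20.25
tool_pos: [0.4573, 0.2436, 0.2298]
ee_rot: [-1.573, -0.001, -1.429]
wrist_force: [0.1, -0.0, 0.4]
width: 0.05
((269.5000305175781, 211.00001525878906), (18.19017219543457, 1.9402848482131958), 75.96376037597656) [[268, 202], [271, 220]]
0.082 [[0.5228, -0.0441], [0.524, -0.0484], [0.4834, -0.0597], [0.4822, -0.0554]]
0.128 [[0.5208, -0.0419], [0.522, -0.0461], [0.4832, -0.0569], [0.482, -0.0527]]
((289.7918701171875, 180.85260009765625), (20.83183479309082, 9.655632972717285), 8.746162414550781) [[280, 176], [280, 184], [299, 186], [300, 178]]
0.082 [[0.5266, -0.0487], [0.538, -0.08], [0.487, -0.0951], [0.4769, -0.0637]]
0.128 [[0.5099, -0.0108], [0.5205, -0.04], [0.4728, -0.0542], [0.4634, -0.0248]]
```

View pics/f_s.png

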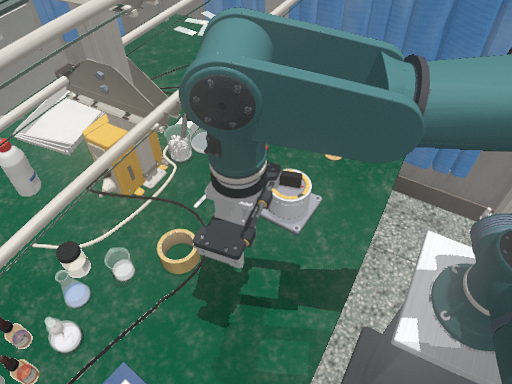

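View pics/f_t.png

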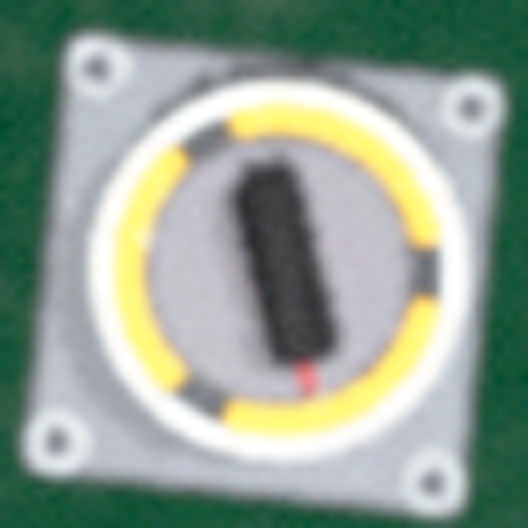

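```bash
python3 - <<'E'
from h import *
def red(S,x0,x1,y0,y1):
    h=cv2.cvtColor(S["image"],cv2.COLOR_RGB2HSV);I=S["image"].astype(float)
    w=np.clip(I[...,0]-(I[...,1]+I[...,2])/2-25,0,None);w[h[...,0].astype(int)*0+((h[...,0]>10)&(h[...,0]<165))>0]=0
    m=np.zeros_like(w);m[y0:y1,x0:x1]=w[y0:y1,x0:x1];v,u=np.nonzero(m);k=m[v,u]
    return [(u*k).sum()/k.sum(),(v*k).sum()/k.sum()],len(u)
t=load("top18")
for n in("scene17","scene18"):
    s=load(n);a,na=red(t,262,285,216,235);b,nb=red(s,292,310,178,196);print(a,na,b,nb,tri(t,a,s,b))
    for z in(.085,.088,.091,.094):
        p=plane(t,[a],z);print(z,proj(s,p).round(2))
p=plane(t,[[275.3,226]],.088)[0];print(p)
# control: brass ring height by plane consistency
# bar top face in top view: bar ends
I=t["image"];g=cv2.cvtColor(I,cv2.COLOR_RGB2GRAY);w=np.zeros(g.shape,np.uint8);w[192:232,258:285]=(g<110)[192:232,258:285]
cs,_=cv2.findContours(w,cv2.RETR_EXTERNAL,cv2.CHAIN_APPROX_NONE);r=cv2.minAreaRect(max(cs,key=cv2.contourArea));print(r,plane(t,[r[0]],.128))
E
```

```text
[np.float64(274.90220820189273), np.float64(225.83491062039957)] 13 [np.float64(301.93906810035844), np.float64(186.05017921146953)] 11 (array([ 0.46998197, -0.06457178,  0.08911337]), np.float64(0.0016335167449604358))
0.085 [[302.51 187.15]]
0.088 [[302.58 186.39]]
0.091 [[302.64 185.64]]
0.094 [[302.71 184.87]]
[np.float64(274.90220820189273), np.float64(225.83491062039957)] 13 [np.float64(301.8914027149321), np.float64(186.0211161387632)] 11 (array([ 0.47004012, -0.06454337,  0.08921074]), np.float64(0.0017563323400526484))
0.085 [[302.51 187.15]]
0.088 [[302.58 186.39]]
0.091 [[302.64 185.64]]
0.094 [[302.71 184.87]]
[ 0.46885636 -0.06586062  0.088     ]
((271.91180419921875, 211.64706420898438), (24.981168746948242, 8.246211051940918), 75.96376037597656) [[ 0.50069433 -0.0547836   0.128     ]]
```

```bash
python3 -c "
from h import *
go(.5007,-.0555,.16,-1.429)"; python3 - <<'E'
from h import *
# control on rim: notch centroid (dark in lip) both views vs z=.09
t=load("top6");s=load("scene5")
for A in(31,151):
    for n,S in(("t",t),("s",s)):
        pass
def yel(S,x0,x1,y0,y1):
    h=cv2.cvtColor(S["image"],cv2.COLOR_RGB2HSV);w=np.zeros(h.shape[:2],np.uint8);w[y0:y1,x0:x1]=((h[...,0]>15)&(h[...,0]<35)&(h[...,1]>90))[y0:y1,x0:x1]
    v,u=np.nonzero(w);e=cv2.fitEllipse(cv2.convexHull(np.c_[u,v]).astype(np.float32));return e[0]
for n in("scene0",):
    a=yel(load("top0"),240,300,185,240);b=yel(load(n),256,322,157,223);print(a,b,tri(load("top0"),a,load(n),b))
E
```

```text
t 20.35 pos [0.4577 0.243  0.2302] rot [-1.572e+00 -1.000e-03 -1.430e+00] F [-0.6  0.1 -1. ] T [-0.02  0.15 -0.05] w 0.05
delta [301.6, 70.2, 0.9] yaw -0.001
(271.3691101074219, 212.22862243652344) (289.36492919921875, 184.19577026367188) (array([ 0.5006037 , -0.0558109 ,  0.08829611]), np.float64(0.0007940789398086004))
```

```bash
python3 -m handwheel '[{"delta_pos":[302,0,1],"yaw":0},{"delta_pos":[302,0,1],"yaw":0},{"delta_pos":[302,0,1],"yaw":0},{"delta_pos":[302,0,1],"yaw":0},{"delta_pos":[302,0,1],"yaw":0},{"delta_pos":[302,0,1],"yaw":0},{"delta_pos":[302,0,1],"yaw":0},{"delta_pos":[302,50,1],"yaw":0},{"delta_pos":[302,80,1],"yaw":0},{"delta_pos":[302,92,1],"yaw":0},{"delta_pos":[302,92,1],"yaw":0},{"delta_pos":[302,92,1],"yaw":0}]' 255; python3 -c "
from h import *
go(.5007,-.0555,.131,-1.429)"
```

```text
time: 21.55
tool_pos: [0.5022, -0.0543, 0.1406]
ee_rot: [-1.568, -0.001, -1.428]
wrist_force: [0.1, 0.5, 0.8]
width: 0.0003
t 21.55 pos [ 0.5022 -0.0543  0.1406] rot [-1.568e+00 -1.000e-03 -1.428e+00] F [0.1 0.5 0.8] T [-0.02  0.11 -0.02] w 0.0003
delta [1.0, 9.6, -1.6] yaw 0.001
```

```bash
python3 -m handwheel '[{"delta_pos":[0,3,0],"yaw":0},{"delta_pos":[0,6,0],"yaw":0},{"delta_pos":[0,6,0],"yaw":0},{"delta_pos":[0,6,0],"yaw":0}]'; python3 -m handwheel '[{"delta_pos":[0,1,0],"yaw":0},{"delta_pos":[0,2,0],"yaw":0},{"delta_pos":[0,2,0],"yaw":0}]';python3 -m handwheel '[{"delta_pos":[0,1,0],"yaw":0},{"delta_pos":[0,2,0],"yaw":0},{"delta_pos":[0,2,0],"yaw":0}]';python3 -m handwheel '[{"delta_pos":[0,1,0],"yaw":0},{"delta_pos":[0,2,0],"yaw":0},{"delta_pos":[0,2,0],"yaw":0}]'
```

```text
time: 21.95
tool_pos: [0.5016, -0.054, 0.1334]
ee_rot: [-1.57, -0.0, -1.428]
wrist_force: [-0.5, 0.5, 0.3]
width: 0.0005
time: 22.25
tool_pos: [0.5013, -0.0541, 0.1308]
ee_rot: [-1.571, 0.0, -1.428]
wrist_force: [0.4, -0.3, -0.7]
width: 0.0004
time: 22.55
tool_pos: [0.5013, -0.0541, 0.1288]
ee_rot: [-1.571, 0.0, -1.428]
wrist_force: [-0.4, -1.1, -0.2]
width: 0.0005
time: 22.85
tool_pos: [0.5015, -0.0541, 0.1282]
ee_rot: [-1.57, -0.0, -1.428]
wrist_force: [-3.0, 0.6, 5.0]
width: 0.001
```

```bash
python3 -m handwheel '[{"delta_pos":[0,-30,0],"yaw":0},{"delta_pos":[0,-70,0],"yaw":0},{"delta_pos":[-40,-100,0],"yaw":0},{"delta_pos":[-90,-100,0],"yaw":0},{"delta_pos":[-140,-100,0],"yaw":0},{"delta_pos":[-190,-100,0],"yaw":0},{"delta_pos":[-240,-100,0],"yaw":0},{"delta_pos":[-290,-100,0],"yaw":0},{"delta_pos":[-300,-100,0],"yaw":0},{"delta_pos":[-300,-100,0],"yaw":0},{"delta_pos":[-300,-100,0],"yaw":0}]'; python3 - <<'E'
from h import *
t=snap("top","top20");cv2.imwrite("pics/end.png",t["image"][...,::-1])
a=load("top0")["image"].astype(int);b=t["image"].astype(int)
for n,(u,v) in dict(bulb=(338,145),pen=(247,129)).items(): print(n,np.abs(a-b)[v-18:v+18,u-28:u+28].mean())
E
```

```text
time: 23.95
tool_pos: [0.4589, 0.242, 0.2269]
ee_rot: [-1.571, -0.001, -1.429]
wrist_force: [0.5, -0.3, -0.3]
width: 0.0005
bulb 3.315145502645503
pen 3.2643849206349205
```

View pics/end.png

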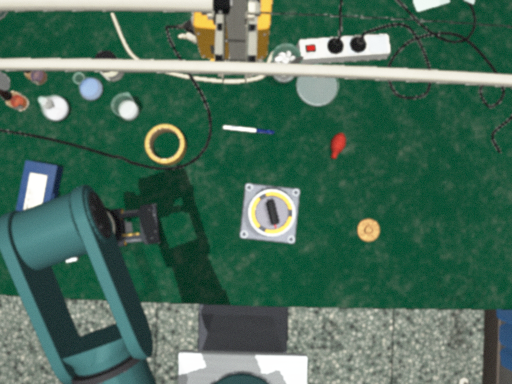

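The lid sits in the jar at (271,212). The tape (165,144), bulb (338,145) and pen (247,129) are where they started, and the arm is clear.

```bash
python3 -c "
from bench import robot
print(robot.close_job())"
```

```text
the job is handed in; nothing more can be done
None
```

The jar is loaded and the lid is locked; I handed the job in at about 24 s of the 72 s allowed.

- **Ball:** I lowered it until it touched the jar's floor (about 3 N) and released it there. A top picture taken before the lid went on shows it lying at the centre.
- **Lid:** I set it on the lip and turned it clockwise with the fingers loose around the bar. It fell into the notches and then turned to about 75 degrees, close to the hard stop.
- **Lock check:** Touching the top of the bar with closed fingers met it at z about 0.128 m and nothing at 0.1288 m. That puts the grip point 18 mm above the rim, the locked height; unlocked, the contact would have come at 0.131 m.
- **Centring:** The bar's centre measures within about 1 mm of the jar's axis, and all three lugs are under the lip.
- **Bystanders:** The tape roll, bulb and pen look unmoved in the last top picture, and the arm was clear of everything.

Two checks did not agree cleanly. The two-camera height of the lid face came out at 0.089 m, and the rim by the same method read 1.7 mm too low, so the pictures could not settle 18 against 21 mm; the lock rests on the touch test. Partway through the turn the fingers pressed down with about 13 N, which I took to be friction on the skewed bar. I backed off slightly, the force went away, and the rest of the turn was free.

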